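# Slide the desk lights up on the tablet's curved slider

### The job

Bring the desk lighting up to full on the tablet: set the closed fingertips down lightly on the white ring at the dim end of the curved slider, slide along the coloured arc all the way to its bright end, in one stroke without lifting or straying off it, then lift off. Touch no other part of the screen, press only lightly, and leave the stylus and everything else lying about where it is.

Things in the scene. Friction and masses are not known exactly. Their poses are not given: they have to be found in the camera images.
- dock: Aluminium charging dock under the tablet, fixed to the desk, 200 x 306 mm, 8 mm thick, with a foam pad on which the tablet lies and a pen groove along its +y side. Origin on the desk under the tablet's centre; z up, x towards the tablet's lower edge.
- tablet: Tablet lying level, 175 (x) x 250 (y) x 9 mm, glass up, dark screen with a lighting app. Origin: centre of its underside; x points to its lower edge (where the arc is open), y to its bright-end side, z up. Glass 27 mm above the desk. It cannot tip or slide; on its foam it sinks straight down about 0.5 mm per newton (after the first 0.6 N), 6 mm at most, and rises again when let go.
- slider_centre (a point): Centre of the curved slider, on the glass; axes as the tablet's. The slider: coloured ticks 20 mm wide, flush, on an arc of radius 65 mm, 240 degrees, from the dim end (dark violet, white ring) over the top side (-x) to the bright end (palest pink, sun below). The finger's place is taken midway between the tips: keep them shut and upright; within 10 mm of the centre line is good.
- mark0 (a point): Point on the glass: dim end of the slider, in the middle of the white ring: start here. On the centre line, 32.5 mm in x and -56.3 mm in y from slider_centre (tablet axes).
- mark1 (a point): Point on the glass: slider, one sixth of the way. On the centre line, -11.3 mm in x and -64.0 mm in y from slider_centre (tablet axes).
- mark2 (a point): Point on the glass: slider, one third. On the centre line, -49.8 mm in x and -41.8 mm in y from slider_centre (tablet axes).
- mark3 (a point): Point on the glass: slider, halfway, the point nearest the tablet's top edge. On the centre line, -65.0 mm in x and 0.0 mm in y from slider_centre (tablet axes).
- mark4 (a point): Point on the glass: slider, two thirds. On the centre line, -49.8 mm in x and 41.8 mm in y from slider_centre (tablet axes).
- mark5 (a point): Point on the glass: slider, five sixths. On the centre line, -11.3 mm in x and 64.0 mm in y from slider_centre (tablet axes).
- mark6 (a point): Point on the glass: bright end of the slider: stop here. On the centre line, 32.5 mm in x and 56.3 mm in y from slider_centre (tablet axes).
- stylus: White stylus, 155 x 9 x 9 mm, loose in the dock's pen groove, its top 17 mm above the desk, so below the glass. Origin under its middle, x along it. Leave alone.
- earbuds: White earbud case, 46 x 60 x 24 mm high, loose on the desk near the tablet. Origin under its centre. Leave alone.
- usb_stick: Red memory stick, 52 x 18 x 9 mm, loose on the desk near the tablet. Origin under its plastic body. Leave alone.
- mouse: Light grey gaming mouse, 120 x 62 x 38 mm, loose. Origin under its centre. Leave alone.
- mug: Blue mug, 82 mm across, 95 mm high, handle at its +y, loose. Origin under its centre. Leave alone.
- gamepad: White game controller, about 120 x 170 x 55 mm with sticks, loose. Origin under its middle. Leave alone.
- can: Green drink can, 58 mm across, 135 mm high, loose, upright. Origin under its centre. Leave alone.

How it is judged:
By the outcome, as a careful person would: the job done as asked, in the order asked, and still so for the second after the job is handed in, with the robot touching nothing.
It also fails if it takes over 51 s, if anything falls off the work surface, if the arm or the gripper's body presses on something with over 40 N, if the wrist force passes 120 N, or if a joint passes its speed limit or range.

### The arm

A 6-joint arm with a two-finger parallel gripper is mounted at the origin on the work surface. World frame = base frame: x ahead of the robot, y to its left, z up, the work surface at z = 0. Lengths are in m, angles in rad, forces in N, time in s.
With the tool pointing down it reaches from about 0.225 to 0.875 m from the base axis. Payload 3.4 kg.
Tool frame: the origin (TCP) lies at the very end of the fingers, on their centre line; the grasp point (between the pads) lies 19 mm behind it; z points along the fingers, y is the line along which they close (so a half turn about z gives the same grasp; the last joint's range is limited). The gripper opens to 85 mm and grips with 20 to 120 N. Pads are 22 mm wide; open, the fingers measure 114 mm over their backs; the gripper's body (76 mm by 85 mm) begins 54 mm behind the grasp point. The pads swing forward as they close: fully open they stand 13 mm farther back than shut.
Start: joints at [-1.278, 0.276, 1.505, -0, 1.361, -0.121], TCP at [0.231, -0.527, 0.211] pointing down, gripper open.
Joint ranges: [-2.89, 2.89], [-0.75, 2.08], [0.22, 2.7], [-1.18, 4.32], [0.11, 2.71], [-2.7, 2.7]. Speed limits (rad/s): [2.57, 2.57, 3.14, 3.14, 3.14, 3.14].

### API

Orientations are given as [roll, pitch, yaw] about the fixed x, y, z axes, in that order (R = Rz(yaw) Ry(pitch) Rx(roll)).
In Python, from station import ctrl gives the robot as it stands.
- The arm moves only by the shell command python3 -m handwheel 'ROWS'. ROWS is JSON, a list of rows, each a list of 7 numbers: the shift along the tool's x, y, z in m, then the turn, a rotation vector about the tool's x, y, z in rad, then the closure, from -1 (fully open) to 1 (shut). In form: [[tx, ty, tz, wx, wy, wz, jaw], ...]. A call has 1 to 12 rows; each row shifts and turns the commanded pose from where the row before left it, along the tool's axes as they then stand; what a row does not reach is not made up. A row lasts 1/8 s, in which the tool goes at most 62.5 mm and 10.7 degrees, less where a joint would pass 70% of its speed; a pose out of reach is approached as far as the arm can. A call is refused whole if a number of a shift passes 0.0625 or a number of a turn 0.188, either way. A call with a gripper value outside its range is refused whole. The fingers move at their own pace and stop on an object; the grip force is fixed at half the most. Time passes only in rows, so rows that do not move let the fingers close. It gives the time, the measured TCP pose, the force, the opening and the grip force at its end, in the units of the state.
- ctrl.observe(): the state, without advancing time (a new reading comes with each control period).
- ctrl.snapshot(name): name is "scene" or "top" or "wrist"; returns a dict with "image" (384x512x3 uint8, blue, green, red), "range_z" (384x512 float32, m along the optical axis (not along the pixel's ray), 0 where there is no reading), "camera_matrix" (3x3 intrinsics, pixels), "T" (4x4, takes a point from camera to world coordinates); the wrist camera has in their place "mount" (4x4, takes a point from camera to tool coordinates, whose origin is the TCP and whose axes are the flange's). Camera axes: x right, y up, looking along -z (the intrinsics and any distortion apply to the point x, -y, -z); pixel columns grow to the right and rows downward; lengths in m; the calibration is good to about 2 mm. A picture is of the moment at which its call begins: read the wrist's pose just before it.
- ctrl.finish_job(): hands the job in; it is judged then, once.
The state is a dict: "time_s": time; "joints": joint angles; "dq": joint speeds; "joint_efforts": joint torques, N m; "eef_pos": TCP position; "orientation": TCP orientation; "wrist_force": force on the tool from outside, world axes, zero at the start; "moment": the same for the moment, N m; "width": opening from 0.0 (shut) to 1.0 (fully open); "finger_force": force on a finger pad.
Only numpy, scipy, OpenCV 4.12 (cv2) and the standard library are available. Lean on these libraries where they do the work, as an engineer would, in place of code of your own. Each camera call takes 0.05 s, during which the arm holds its last target. There are 200 camera calls.

## Working session

There is one attempt and no reset: what is moved stays moved. The work goes in short steps, Python scripts to look and compute and a shell command to move; the robot and the scene stay as the last step left them, time stands still between calls to the robot, and variables do not carry over. Pictures are saved under pics/ and viewed, at most 10 in all, crops included, and the job is handed in when it is done.

```bash
mkdir -p pics
python3 - <<'E'
from station import ctrl
import cv2,numpy as np
s=ctrl.observe();print(s)
for n in("top","scene"):
    d=ctrl.snapshot(n);cv2.imwrite(f"pics/{n}0.png",d["image"]);np.savez(f"{n}0.npz",**d)
    print(n,d["camera_matrix"],d["T"],[k for k in d])
E
```

```text
{'time_s': 0.0, 'joints': array([-1.27803375e+00,  2.76599855e-01,  1.50616881e+00,  5.31460292e-06,
        1.36072865e+00, -1.21025508e-01]), 'dq': array([ 0.00119849,  0.00033377, -0.00053023, -0.00055941,  0.00033523,
       -0.00181852]), 'joint_efforts': array([-9.38915800e-04, -4.16780627e+01, -2.45811760e+01, -3.38997506e-04,
        1.12666312e-02, -1.31355287e-05]), 'eef_pos': array([ 0.23100698, -0.52590629,  0.21032279]), 'orientation': array([-3.13970255e+00, -2.35108353e-04,  4.13786751e-01]), 'wrist_force': array([0.1623114 , 0.61942687, 0.15883439]), 'moment': array([-0.01706597,  0.03337344, -0.05219843]), 'finger_force': 0.0, 'width': 0.9989734192941166}
top [[450.88261268   0.         255.72023753]
 [  0.         450.88261268 189.71654002]
 [  0.           0.           1.        ]] [[-0.01536502  0.99597697 -0.08828248  0.41793601]
 [-0.99986459 -0.01582499 -0.00451262  0.01215158]
 [-0.00589153  0.08820119  0.99608526  1.45695343]
 [ 0.          0.          0.          1.        ]] ['image', 'range_z', 'camera_matrix', 'T']
scene [[450.11935115   0.         247.5137405 ]
 [  0.         450.11935115 192.80918945]
 [  0.           0.           1.        ]] [[-0.61225903 -0.65174164  0.44762898  1.15614813]
 [ 0.79059276 -0.51187674  0.33607335  0.46023359]
 [ 0.01009786  0.55965618  0.82866338  1.16752857]
 [ 0.          0.          0.          1.        ]] ['image', 'range_z', 'camera_matrix', 'T']
```

View pics/top0.png

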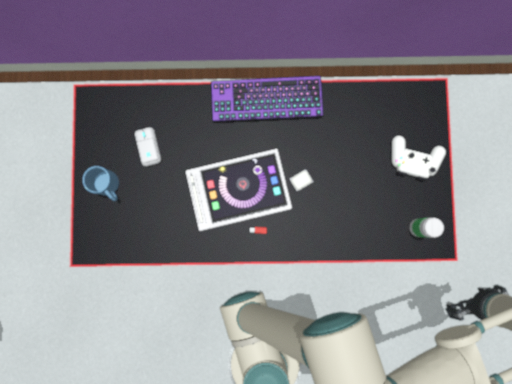

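The top view shows the tablet centred near px (240,189), with the arc open towards image-up (+x world), the white ring at about (257,170) and the sun at about (222,170). Stick at (258,230), earbuds at (301,180). I'll enlarge the crop next.

```bash
cat > h.py <<'E'
import numpy as np,cv2
def ray(u,v,K,T,z):
    p=np.c_[np.ravel(u),np.ravel(v),np.ones(np.size(u))]@np.linalg.inv(K).T
    d=(p*[1,-1,-1])@T[:3,:3].T; o=T[:3,3]
    return o+d*((z-o[2])/d[:,2])[:,None]
def proj(P,K,T):
    c=(np.atleast_2d(P)-T[:3,3])@T[:3,:3]*[1,-1,-1]; q=c@K.T
    return q[:,:2]/q[:,2:]
E
python3 - <<'E'
from h import *
d=np.load("top0.npz");im=d["image"];K,T=d["camera_matrix"],d["T"]
hsv=cv2.cvtColor(im,cv2.COLOR_BGR2HSV)
sub=np.zeros(im.shape[:2],np.uint8);sub[140:240,175:295]=1
w=((hsv[...,2]>150)&(sub>0)).astype(np.uint8)
cs,_=cv2.findContours(w,0,2);c=max(cs,key=cv2.contourArea)
r=cv2.minAreaRect(c);print(r);b=cv2.boxPoints(r);P=ray(b[:,0],b[:,1],K,T,.027);print(P,P.mean(0))
print(np.linalg.norm(np.diff(P,axis=0),axis=1))
cv2.imwrite("pics/crop0.png",cv2.resize(im[140:240,175:325],None,fx=5,fy=5,interpolation=cv2.INTER_CUBIC))
E
```

```text
((237.93336486816406, 189.27554321289062), (62.85330581665039, 96.30450439453125), 76.47683715820312)
[[ 0.61171261  0.24783233  0.027     ]
 [ 0.6797082  -0.05304497  0.027     ]
 [ 0.48283128 -0.09578155  0.027     ]
 [ 0.41628305  0.20158917  0.027     ]] [0.54763378 0.07514874 0.027     ]
[0.30846483 0.201462   0.30472612]
```

View pics/crop0.png

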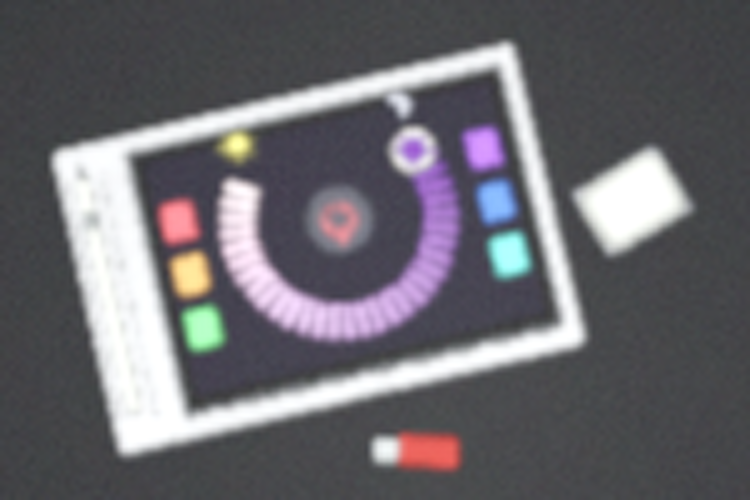

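The enlargement shows the arc centre at px (242.6,184.4), the ring at (257.6,170), and buttons beside the arc. The tablet's x points image-up.

Run:
```python
from h import *
from scipy.spatial.transform import Rotation as R
d=np.load("top0.npz");K,T=d["camera_matrix"],d["T"]
P=ray([242.6,257.4,187.5,287.5],[184.4,170,229,207],K,T,.027);print(P)
yaw=.225
c=P[0];print("ring pred",c[:2]+np.array([[np.cos(yaw),-np.sin(yaw)],[np.sin(yaw),np.cos(yaw)]])@[.0325,-.0563])
Rt=R.from_euler('xyz',[np.pi,0,.414])
g=np.array([c[0]-.03,c[1],.21])
print(Rt.inv().apply(g-[.231,-.526,.2103]))
from station import ctrl
print(ctrl.snapshot("wrist")["mount"])
```

```text
[[ 0.56234881  0.06018843  0.027     ]
 [ 0.60784427  0.01228937  0.027     ]
 [ 0.42339998  0.23625894  0.027     ]
 [ 0.48804237 -0.08131364  0.027     ]]
ring pred [0.6065905  0.01255847]
[ 5.11699295e-01 -4.15441698e-01  3.00000000e-04]
[[ 9.71017658e-04  9.57570481e-01  2.88197557e-01  7.26980201e-02]
 [ 9.99999102e-01 -1.19609923e-03  6.04906332e-04 -5.73603746e-04]
 [ 9.23953322e-04  2.88196711e-01 -9.57570782e-01 -1.62307251e-01]
 [ 0.00000000e+00  0.00000000e+00  0.00000000e+00  1.00000000e+00]]
```

```bash
python3 -m handwheel '[[0.049,-0.0367,0,0,0,0,1],[0.049,-0.0367,0,0,0,0,1],[0.049,-0.0367,0,0,0,0,1],[0.049,-0.0367,0,0,0,0,1],[0.049,-0.0367,0,0,0,0,1],[0.049,-0.0367,0,0,0,0,1],[0.049,-0.0367,0,0,0,0,1],[0.049,-0.0367,0,0,0,0,1],[0.049,-0.0367,0,0,0,0,1],[0.049,-0.0367,0,0,0,0,1],[0.049,-0.0367,0,0,0,0,1],[0,0,0,0,0,0.185,1]]'
python3 -m handwheel '[[0,0,0,0,0,0,1],[0,0,0,0,0,0,1]]'
cat > look.py <<'E'
from station import ctrl
from h import *
from scipy.spatial.transform import Rotation as R
import sys
s=ctrl.observe();d=ctrl.snapshot("wrist")
A=np.eye(4);A[:3,:3]=R.from_euler('xyz',s["orientation"]).as_matrix();A[:3,3]=s["eef_pos"]
np.savez(sys.argv[1]+".npz",T=A@d["mount"],**d,pose=A)
cv2.imwrite("pics/"+sys.argv[1]+".png",d["image"])
print(s["eef_pos"],s["orientation"],s["wrist_force"],s["joints"])
E
python3 look.py w1
```

```text
time_s: 1.65
eef_pos: [0.564, 0.064, 0.2104]
orientation: [-3.14, -0.0, 0.229]
wrist_force: [-0.5, -0.4, -0.3]
width: -0.001
finger_force: 0.0
time_s: 1.9
eef_pos: [0.562, 0.0594, 0.211]
orientation: [3.141, 0.001, 0.231]
wrist_force: [-0.2, -0.4, 0.6]
width: -0.002
finger_force: 0.0
[0.56199619 0.05935764 0.21100985] [3.14146461e+00 6.13106845e-04 2.30611931e-01] [-0.2167398  -0.39065517  0.59876953] [-1.76985061e-02  2.61494249e-01  1.52589206e+00 -2.81334328e-04
  1.35476919e+00  1.32254623e+00]
```

View pics/w1.png

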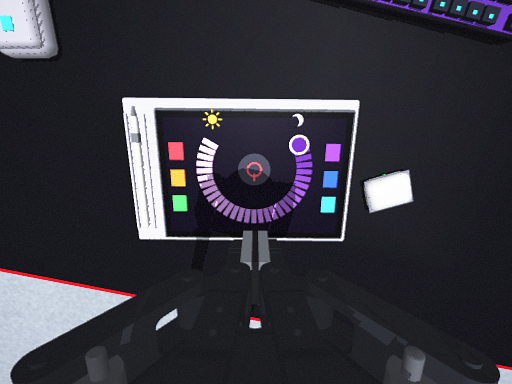

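The wrist view shows the ring at px (299,145), sun at (212,119), arc centre at (254,170), and the shut fingertips at about (256,233). Next is a circle fit of the ticks on the glass plane.

```bash
cat > fit.py <<'E'
from h import *
import sys
d=np.load(sys.argv[1]+".npz");im=d["image"];K,T,A=d["camera_matrix"],d["T"],d["pose"]
z=.027
v,u=np.mgrid[0:384,0:512];W=ray(u,v,K,T,z)[:,:2].reshape(384,512,2)
hsv=cv2.cvtColor(im,cv2.COLOR_BGR2HSV)
yaw=.23;c=ray(254,170,K,T,z)[0,:2]
m=hsv[...,2]>110
for i in range(6):
    r=np.linalg.norm(W-c,axis=-1);Q=W-c
    ax=np.array([np.cos(yaw),np.sin(yaw)]);ay=np.array([-ax[1],ax[0]])
    ang=np.degrees(np.arctan2(Q@ay,-(Q@ax)))
    s=m&(r>.050)&(r<.080)&(abs(ang)<108)
    p=W[s];X=np.c_[2*p,np.ones(len(p))];q=np.linalg.lstsq(X,(p**2).sum(1),rcond=None)[0]
    c=q[:2];R0=np.sqrt(q[2]+c@c)
print("circle",c,R0,len(p))
# ring: white blob
Q=W-(c+.0325*ax-.0563*ay);s=(np.linalg.norm(Q,axis=-1)<.016)&(hsv[...,2]>150)&(hsv[...,1]<60)
vv,uu=np.nonzero(s);(a,b),rad=cv2.minEnclosingCircle(np.c_[uu,vv].astype(np.float32))
ring=ray(a,b,K,T,z)[0,:2];print("ring px",a,b,rad,ring)
v0=ring-c;print("ring radius",np.linalg.norm(v0),"yaw from ring",np.arctan2(v0[1],v0[0])-np.arctan2(-.0563,.0325))
w=((hsv[...,2]>150)).astype(np.uint8);w[235:]=0
cs,_=cv2.findContours(w,0,2);cc=[k for k in cs if cv2.pointPolygonTest(k,(130,170),True)>-8]
rg=d["range_z"];print("depth z of glass",(T@np.r_[[(254-K[0,2])/K[0,0]*rg[150,254],-(150-K[1,2])/K[1,1]*rg[150,254],-rg[150,254]],1])[2])
for k in cs:
    if cv2.contourArea(k)>300 :
        bb=cv2.minAreaRect(k);print(bb)
tip=proj(A[:3,3],K,T);print("tcp px",tip)
# edges of the dock: top and right border lines
E=ray([124,358,344,139],[99,101,240,240],K,T,z)[:,:2];print(E,[np.arctan2(*(-(E[i]-E[j]))*np.array([1,-1])) for i,j in((0,1),(3,2))],E.mean(0))
E
python3 fit.py w1
```

```text
circle [0.56318844 0.06147954] 0.06494984485544758 2141
ring px 298.7069091796875 144.29310607910156 10.410614967346191 [0.60855381 0.01379136]
ring radius 0.06581929569645258 yaw from ring 0.23690674503414388
depth z of glass 0.0264181744375816
((388.6177062988281, 189.97059631347656), (33.71245193481445, 47.2944450378418), 75.96376037597656)
((205.5640106201172, 160.1479949951172), (19.051300048828125, 43.737491607666016), 10.304845809936523)
((299.0, 145.0), (20.0, 20.0), 90.0)
((239.82901000976562, 166.58587646484375), (237.05955505371094, 136.89993286132812), 0.5906571745872498)
((490.2059020996094, 14.176467895507812), (49.477264404296875, 27.8915958404541), 14.03624439239502)
((25.5, 27.5), (55.0, 51.0), 90.0)
tcp px [[255.53888929 229.46696047]]
[[ 0.61218883  0.23437815]
 [ 0.67496321 -0.04183185]
 [ 0.49480685 -0.08505469]
 [ 0.428357    0.19625126]] [np.float64(0.22347446893364736), np.float64(0.2319670156917911)] [0.55257897 0.07593572]
```

```bash
python3 -m handwheel '[[0.017,0.0273,0.04,0,0,0,1],[0.017,0.0273,0.04,0,0,0,1],[0,0,0.04,0,0,0,1],[0,0,0.03,0,0,0,1],[0,0,0.015,0,0,0,1],[0,0,0,0,0,0,1],[0,0,0,0,0,0,1]]'
python3 look.py w2
```

```text
time_s: 2.82
eef_pos: [0.6091, 0.0141, 0.0477]
orientation: [3.141, -0.003, 0.229]
wrist_force: [0.1, 0.7, -0.3]
width: 0.004
finger_force: 0.0
[0.60905126 0.01410675 0.04768297] [ 3.14059785e+00 -2.70422862e-03  2.28857860e-01] [ 0.11378535  0.68314081 -0.33786505] [-9.09474342e-02  4.53483492e-01  1.66419111e+00 -1.10488018e-04
  1.02103819e+00  1.25104997e+00]
```

View pics/w2.png

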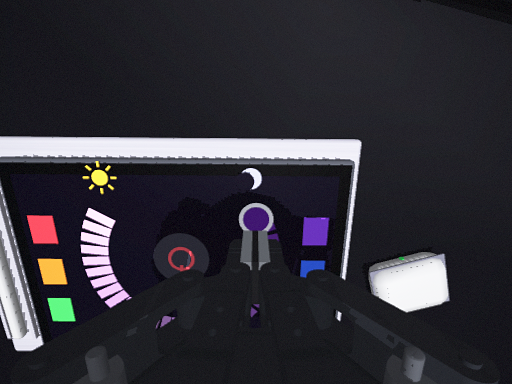

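The close view shows the ring at px (256,219), straight ahead of the shut tips at (256,232). I'll check its position from this view.

Run:
```python
from h import *
d=np.load("w2.npz");K,T,A=d["camera_matrix"],d["T"],d["pose"]
P=ray([256.5,180.5],[219,259],K,T,.027);print(P, (P-A[:3,3])@A[:3,:3]); print(proj(A[:3,3],K,T))
```

```text
[[0.60831687 0.01315508 0.027     ]
 [0.56334831 0.06200372 0.027     ]] [[-0.00098707  0.00073968  0.02068112]
 [-0.03370094 -0.05703698  0.02053518]]
[[255.53831373 229.46200362]]
```

```bash
python3 -m handwheel '[[-0.001,0.0005,0.008,0,0,0,1],[0,0,0.006,0,0,0,1],[0,0,0.002,0,0,0,1],[0,0,0,0,0,0,1],[0,0,0,0,0,0,1]]'
```

```text
time_s: 3.5
eef_pos: [0.6072, 0.0137, 0.0303]
orientation: [3.141, -0.0, 0.229]
wrist_force: [-0.1, 1.2, -0.4]
width: 0.002
finger_force: 0.0
```

```bash
python3 -m handwheel '[[0,0,0.001,0,0,0,1],[0,0,0,0,0,0,1],[0,0,0,0,0,0,1]]'
```

```text
time_s: 3.88
eef_pos: [0.607, 0.0136, 0.0292]
orientation: [3.141, -0.0, 0.229]
wrist_force: [0.1, 0.0, -0.2]
width: 0.0
finger_force: 0.0
```

```bash
python3 -m handwheel '[[0,0,0.001,0,0,0,1],[0,0,0,0,0,0,1],[0,0,0,0,0,0,1]]'
```

```text
time_s: 4.25
eef_pos: [0.607, 0.0137, 0.0282]
orientation: [3.142, 0.0, 0.229]
wrist_force: [-0.0, 0.2, 0.1]
width: 0.004
finger_force: 0.0
```

```bash
python3 -m handwheel '[[0,0,0.001,0,0,0,1],[0,0,0,0,0,0,1],[0,0,0,0,0,0,1]]'
```

```text
time_s: 4.62
eef_pos: [0.607, 0.0137, 0.0272]
orientation: [3.142, 0.0, 0.229]
wrist_force: [-0.2, 0.3, -0.6]
width: 0.0
finger_force: 0.0
```

```bash
python3 -m handwheel '[[0,0,0.0007,0,0,0,1],[0,0,0,0,0,0,1],[0,0,0,0,0,0,1]]'
```

```text
time_s: 5.0
eef_pos: [0.607, 0.0136, 0.0265]
orientation: [3.141, -0.0, 0.229]
wrist_force: [-0.1, 0.2, -0.3]
width: -0.002
finger_force: 0.0
```

```bash
python3 -m handwheel '[[0,0,0.0005,0,0,0,1],[0,0,0,0,0,0,1],[0,0,0,0,0,0,1]]'
```

```text
time_s: 5.38
eef_pos: [0.607, 0.0136, 0.026]
orientation: [3.141, -0.0, 0.229]
wrist_force: [0.4, -0.1, -0.0]
width: 0.0
finger_force: 0.0
```

```bash
python3 -m handwheel '[[0,0,0.0004,0,0,0,1],[0,0,0,0,0,0,1],[0,0,0,0,0,0,1]]'
```

```text
time_s: 5.75
eef_pos: [0.607, 0.0137, 0.0256]
orientation: [3.142, -0.0, 0.229]
wrist_force: [0.6, -0.6, -0.1]
width: 0.0
finger_force: 0.0
```

```bash
python3 -m handwheel '[[0,0,0,0,0,0,1]]'
```

```text
time_s: 5.88
eef_pos: [0.607, 0.0136, 0.0256]
orientation: [3.141, -0.0, 0.229]
wrist_force: [-0.0, -0.0, 1.0]
width: -0.0
finger_force: 0.0
```

```bash
python3 -m handwheel '[[0,0,0.0004,0,0,0,1],[0,0,0,0,0,0,1],[0,0,0,0,0,0,1]]'
```

```text
time_s: 6.25
eef_pos: [0.607, 0.0137, 0.0252]
orientation: [3.142, 0.0, 0.229]
wrist_force: [0.2, 0.1, -0.1]
width: -0.002
finger_force: 0.0
```

```bash
python3 -m handwheel '[[0,0,0,0,0,0,1]]'
```

```text
time_s: 6.38
eef_pos: [0.607, 0.0136, 0.0252]
orientation: [3.142, -0.0, 0.229]
wrist_force: [0.1, -0.0, -0.0]
width: -0.003
finger_force: 0.0
```

```bash
python3 -m handwheel '[[0,0,0.0005,0,0,0,1],[0,0,0,0,0,0,1],[0,0,0,0,0,0,1]]'
```

```text
time_s: 6.75
eef_pos: [0.607, 0.0137, 0.0246]
orientation: [3.142, 0.0, 0.229]
wrist_force: [0.1, -0.6, -0.2]
width: 0.001
finger_force: 0.0
```

```bash
python3 -m handwheel '[[0,0,0.0005,0,0,0,1],[0,0,0,0,0,0,1],[0,0,0,0,0,0,1]]'
```

```text
time_s: 7.12
eef_pos: [0.607, 0.0137, 0.0242]
orientation: [3.142, 0.0, 0.229]
wrist_force: [0.2, 0.5, -0.2]
width: -0.001
finger_force: 0.0
```

```bash
python3 look.py w3
python3 - <<'E'
from h import *
for n in("w1","w2","w3"):
    d=np.load(n+".npz");K,T,A=d["camera_matrix"],d["T"],d["pose"];rg=d["range_z"]
    v,u=np.mgrid[0:384,0:512];C=np.stack([(u-K[0,2])/K[0,0]*rg,-(v-K[1,2])/K[1,1]*rg,-rg],-1)
    W=C@T[:3,:3].T+T[:3,3]; tl=(C@d["mount"][:3,:3].T+d["mount"][:3,3])
    s=np.median(W[150:165,170:230,2] if n=="w1" else W[190:215,130:170,2]);print(n,"glass z",s)
    m=(abs(tl[...,0])<.012)&(abs(tl[...,1])<.012)&(rg>0)&(rg<.19 if n!="w1" else rg<.19)
    print("tips tool z max",np.percentile(tl[m][:,2],[50,90,95,98,100]))
im=np.load("w3.npz")["image"];cv2.imwrite("pics/w3c.png",cv2.resize(im[180:280,190:320],None,fx=5,fy=5,interpolation=cv2.INTER_CUBIC))
E
```

```text
[0.60700499 0.01369101 0.02419747] [3.14151267e+00 3.13595338e-05 2.28860670e-01] [ 0.16293388  0.46593199 -0.20450308] [-9.19472465e-02  4.77539696e-01  1.69209514e+00 -1.03865549e-04
  9.71962358e-01  1.25004696e+00]
w1 glass z 0.027278141565318714
tips tool z max [-0.07515927 -0.04053173 -0.03341071 -0.02811198 -0.02210884]
w2 glass z 0.027174922151737044
tips tool z max [-0.07525364 -0.04066905 -0.03335791 -0.0282524  -0.02238363]
w3 glass z 0.027179675470819856
tips tool z max [-0.07142692 -0.0050785  -0.00379882 -0.00312465 -0.00140164]
```

View pics/w3c.png

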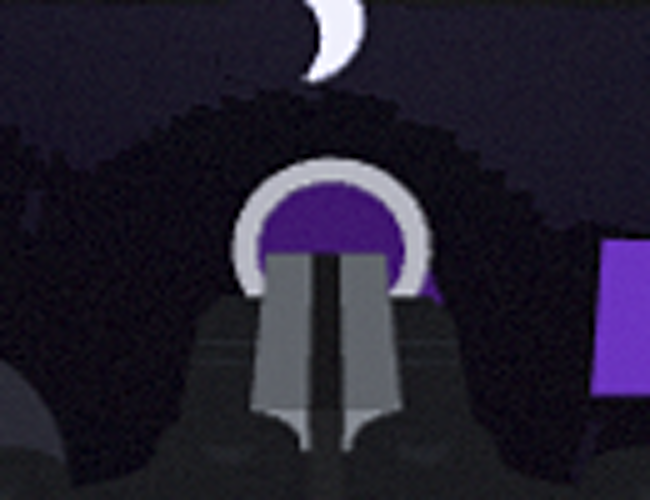

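The crop shows the tips inside the ring's lower half (front edge at about px (256,231)), with the app unchanged. So there's probably no contact yet. I'll read the tip depth.

Run:
```python
from h import *
for n in("w1","w2","w3"):
    d=np.load(n+".npz");K=d["camera_matrix"];rg=d["range_z"];M=d["mount"]
    for col in (247,262):
      for v in range(226,262,3):
        r=rg[v,col];C=np.r_[(col-K[0,2])/K[0,0]*r,-(v-K[1,2])/K[1,1]*r,-r,1];print(n,col,v,round(float(r),4),np.round((M@C)[:3]*1000,1)) if n!="w2" and col==247 or n=="w3" else 0
```

```text
w1 247 226 0.3758 [-77.5 -11.4 185. ]
w1 247 229 0.3769 [-82.  -11.4 184.8]
w1 247 232 0.1478 [ 10.4  -4.7 -26.7]
w1 247 235 0.1452 [ 10.   -4.7 -29.6]
w1 247 238 0.1419 [  9.9  -4.6 -33. ]
w1 247 241 0.1388 [  9.8  -4.5 -36.3]
w1 247 244 0.1352 [ 10.   -4.4 -40. ]
w1 247 247 0.1312 [ 10.4  -4.2 -44. ]
w1 247 250 0.1286 [ 10.3  -4.2 -46.8]
w1 247 253 0.1252 [ 10.6  -4.1 -50.2]
w1 247 256 0.1226 [ 10.6  -4.  -52.9]
w1 247 259 0.1202 [ 10.5  -3.9 -55.5]
w3 247 226 0.1714 [ 4.1 -5.4 -4. ]
w3 247 229 0.1726 [ 1.8 -5.5 -3.4]
w3 247 232 0.1482 [ 10.2  -4.8 -26.3]
w3 247 235 0.1449 [ 10.1  -4.7 -29.8]
w3 247 238 0.1408 [ 10.4  -4.5 -34. ]
w3 247 241 0.1368 [ 10.7  -4.4 -38.1]
w3 247 244 0.1336 [ 10.7  -4.3 -41.4]
w3 247 247 0.1313 [ 10.4  -4.3 -43.9]
w3 247 250 0.1285 [ 10.3  -4.2 -46.8]
w3 247 253 0.1257 [ 10.4  -4.1 -49.8]
w3 247 256 0.1231 [ 10.4  -4.  -52.5]
w3 247 259 0.1207 [ 10.3  -3.9 -55.1]
w3 262 226 0.1701 [ 4.7  4.1 -5.1]
w3 262 229 0.1734 [ 1.5  4.1 -2.6]
w3 262 232 0.1493 [  9.8   3.5 -25.3]
w3 262 235 0.1451 [ 10.    3.4 -29.7]
w3 262 238 0.1403 [ 10.6   3.3 -34.4]
w3 262 241 0.1381 [ 10.1   3.2 -36.9]
w3 262 244 0.1344 [ 10.3   3.1 -40.6]
w3 262 247 0.1324 [  9.9   3.1 -42.9]
w3 262 250 0.1283 [ 10.4   3.  -47. ]
w3 262 253 0.1264 [ 10.    2.9 -49.2]
w3 262 256 0.1233 [ 10.2   2.8 -52.3]
w3 262 259 0.1208 [ 10.2   2.8 -54.9]
```

Run:
```python
from h import *
from station import ctrl
s=ctrl.observe();d=ctrl.snapshot("scene");K,T=d["camera_matrix"],d["T"]
p=s["eef_pos"];q=proj([p,p+[0,0,.003],p+[0,0,.025]],K,T);print(q)
u,v=q[0].astype(int);im=d["image"]
x0,y0=u-50,v-60
c=cv2.resize(im[y0:y0+80,x0:x0+100],None,fx=7,fy=7,interpolation=cv2.INTER_CUBIC)
for a in q: cv2.drawMarker(c,tuple(int(k) for k in (a-[x0,y0]+.5)*7),(0,255,0),0,14,1)
cv2.imwrite("pics/s3.png",c);print(s["wrist_force"])
```

```text
[[237.98632552 210.70610725]
 [237.97883062 210.17565352]
 [237.92300715 206.22472813]]
[ 0.0744611  -0.58963379  0.04147863]
```

View pics/s3.png

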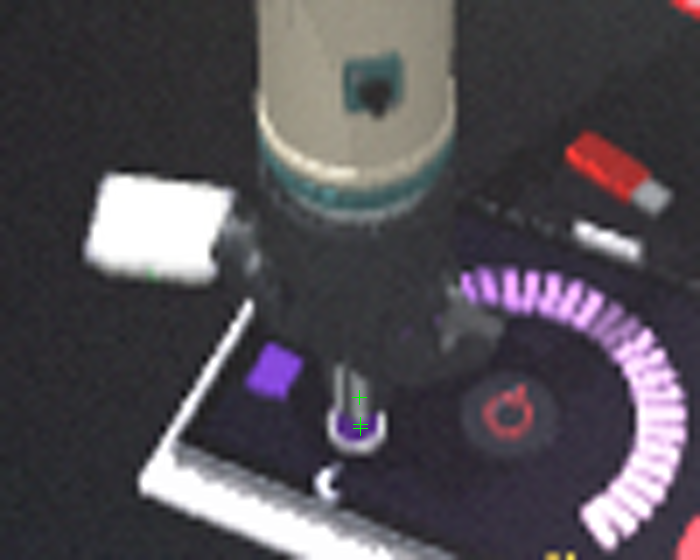

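The scene crop shows the fingers ending at y≈415, above the TCP mark at 427. The real tips are therefore some 10–25 mm short of the TCP and not touching yet, so I'll go down in small steps on force.

```bash
python3 -m handwheel '[[0,0,0.001,0,0,0,1],[0,0,0.001,0,0,0,1],[0,0,0,0,0,0,1]]'
```

```text
time_s: 7.6
eef_pos: [0.6069, 0.0137, 0.022]
orientation: [-3.142, 0.0, 0.229]
wrist_force: [-0.7, 0.3, 0.0]
width: 0.003
finger_force: 0.0
```

```bash
python3 -m handwheel '[[0,0,0.001,0,0,0,1],[0,0,0.001,0,0,0,1],[0,0,0,0,0,0,1]]'
```

```text
time_s: 7.98
eef_pos: [0.607, 0.0137, 0.0201]
orientation: [3.142, 0.0, 0.229]
wrist_force: [0.1, 0.5, -0.1]
width: 0.003
finger_force: 0.0
```

```bash
python3 -m handwheel '[[0,0,0.001,0,0,0,1],[0,0,0,0,0,0,1]]'
```

```text
time_s: 8.22
eef_pos: [0.6069, 0.0137, 0.0191]
orientation: [3.142, 0.0, 0.229]
wrist_force: [-1.0, 0.2, 0.5]
width: 0.0
finger_force: 0.0
```

```bash
python3 -m handwheel '[[0,0,0.001,0,0,0,1],[0,0,0,0,0,0,1]]'
```

```text
time_s: 8.48
eef_pos: [0.607, 0.0137, 0.0181]
orientation: [3.142, 0.0, 0.229]
wrist_force: [-0.1, 0.2, -0.8]
width: 0.003
finger_force: 0.0
```

The scene view agrees with a flat tip about 25 mm short of the TCP, so contact should come at an indicated z of about 0.002.

```bash
python3 -m handwheel '[[0,0,0.002,0,0,0,1],[0,0,0.002,0,0,0,1],[0,0,0.002,0,0,0,1],[0,0,0,0,0,0,1]]'
```

```text
time_s: 8.98
eef_pos: [0.6068, 0.0137, 0.0119]
orientation: [-3.141, 0.0, 0.229]
wrist_force: [-0.7, -1.1, -0.1]
width: 0.003
finger_force: 0.0
```

```bash
python3 -m handwheel '[[0,0,0.001,0,0,0,1],[0,0,0.001,0,0,0,1],[0,0,0.001,0,0,0,1],[0,0,0,0,0,0,1]]'
```

```text
time_s: 9.48
eef_pos: [0.607, 0.0137, 0.0091]
orientation: [3.142, 0.0, 0.229]
wrist_force: [0.1, 0.4, -0.1]
width: -0.004
finger_force: 0.0
```

```bash
python3 -m handwheel '[[0,0,0.001,0,0,0,1],[0,0,0.001,0,0,0,1],[0,0,0.001,0,0,0,1],[0,0,0,0,0,0,1]]'; python3 look.py w4;  python3 - <<'E'
from h import *
d=np.load("w4.npz");K=d["camera_matrix"];rg=d["range_z"];M=d["mount"]
for v in range(222,240,2):
        col=247;r=rg[v,col];C=np.r_[(col-K[0,2])/K[0,0]*r,-(v-K[1,2])/K[1,1]*r,-r,1];print(v,round(float(r),4),np.round((M@C)[:3]*1000,1),np.round((d["T"]@C)[:3],4))
cv2.imwrite("pics/w4c.png",cv2.resize(d["image"][180:280,190:320],None,fx=5,fy=5,interpolation=cv2.INTER_CUBIC))
E
```

```text
time_s: 9.98
eef_pos: [0.607, 0.0137, 0.0063]
orientation: [3.141, -0.0, 0.229]
wrist_force: [-0.5, -0.5, 1.9]
width: -0.005
finger_force: 0.9
[0.60704369 0.01366503 0.00634068] [ 3.14146712e+00 -4.55125837e-05  2.28825241e-01] [-0.53672354 -0.49903665  1.87947996] [-9.19721279e-02  4.97845217e-01  1.71029201e+00 -1.30386088e-04
  9.33372652e-01  1.25007655e+00]
222 0.1538 [ 13.3  -4.9 -19.5] [0.6189 0.0215 0.0259]
224 0.1529 [ 12.6  -4.9 -20.7] [0.6182 0.0213 0.027 ]
226 0.1533 [ 11.4  -4.9 -20.7] [0.617 0.021 0.027]
228 0.1541 [  9.9  -4.9 -20.2] [0.6156 0.0207 0.0266]
230 0.1513 [ 10.   -4.8 -23.1] [0.6157 0.0207 0.0295]
232 0.1488 [ 10.   -4.8 -25.8] [0.6157 0.0206 0.0321]
234 0.1451 [ 10.5  -4.7 -29.5] [0.6162 0.0206 0.0358]
236 0.1443 [  9.8  -4.6 -30.5] [0.6156 0.0204 0.0368]
238 0.1418 [  9.9  -4.6 -33.1] [0.6157 0.0204 0.0394]
```

Contact: 1.9 N upward, with the glass just starting to sink and the TCP within 1 mm of the ring's middle. Next I'll work out the stroke's steps.

```bash
python3 -c "
import numpy as np
f=np.radians(np.arange(-120,121,5));p=np.round(np.c_[-65*np.cos(f),-65*np.sin(f)],1)+[-1,0]*(np.arange(49)<1)[:,None]
for i,r in enumerate(np.diff(p,axis=0)): print(i,np.round(r/1000,4).tolist())"
```

```text
0 [-0.004, 0.0026]
1 [-0.0053, 0.0022]
2 [-0.0054, 0.0017]
3 [-0.0055, 0.0012]
4 [-0.0056, 0.0008]
5 [-0.0057, 0.0002]
6 [-0.0057, -0.0002]
7 [-0.0056, -0.0008]
8 [-0.0055, -0.0012]
9 [-0.0054, -0.0017]
10 [-0.0053, -0.0022]
11 [-0.005, -0.0026]
12 [-0.0048, -0.0031]
13 [-0.0045, -0.0034]
14 [-0.0042, -0.0038]
15 [-0.0038, -0.0042]
16 [-0.0034, -0.0045]
17 [-0.0031, -0.0048]
18 [-0.0026, -0.005]
19 [-0.0022, -0.0053]
20 [-0.0017, -0.0054]
21 [-0.0012, -0.0055]
22 [-0.0008, -0.0056]
23 [-0.0002, -0.0057]
24 [0.0002, -0.0057]
25 [0.0008, -0.0056]
26 [0.0012, -0.0055]
27 [0.0017, -0.0054]
28 [0.0022, -0.0053]
29 [0.0026, -0.005]
30 [0.0031, -0.0048]
31 [0.0034, -0.0045]
32 [0.0038, -0.0042]
33 [0.0042, -0.0038]
34 [0.0045, -0.0034]
35 [0.0048, -0.0031]
36 [0.005, -0.0026]
37 [0.0053, -0.0022]
38 [0.0054, -0.0017]
39 [0.0055, -0.0012]
40 [0.0056, -0.0008]
41 [0.0057, -0.0002]
42 [0.0057, 0.0002]
43 [0.0056, 0.0008]
44 [0.0055, 0.0012]
45 [0.0054, 0.0017]
46 [0.0053, 0.0022]
47 [0.005, 0.0026]
```

```bash
python3 -m handwheel '[[0,0,0,0,0,0,1]]'
```

```text
time_s: 10.15
eef_pos: [0.6071, 0.0136, 0.0063]
orientation: [3.141, -0.0, 0.229]
wrist_force: [-0.6, -0.0, 2.1]
width: 0.001
finger_force: 1.0
```

```bash
python3 -m handwheel '[[-0.004,0.0026,0,0,0,0,1],[-0.0053,0.0022,0,0,0,0,1],[-0.0054,0.0017,0,0,0,0,1],[-0.0055,0.0012,0,0,0,0,1],[-0.0056,0.0008,0,0,0,0,1],[-0.0057,0.0002,0,0,0,0,1]]'
```

```text
time_s: 10.9
eef_pos: [0.5781, -0.0022, 0.0063]
orientation: [3.141, -0.0, 0.229]
wrist_force: [1.8, -0.2, 2.7]
width: -0.001
finger_force: 1.0
```

```bash
python3 -m handwheel '[[-0.0057,-0.0002,0,0,0,0,1],[-0.0056,-0.0008,0,0,0,0,1],[-0.0055,-0.0012,0,0,0,0,1],[-0.0054,-0.0017,0,0,0,0,1],[-0.0053,-0.0022,0,0,0,0,1],[-0.005,-0.0026,0,0,0,0,1]]'
```

```text
time_s: 11.65
eef_pos: [0.5443, -0.0009, 0.0062]
orientation: [3.141, 0.0, 0.229]
wrist_force: [0.6, -0.0, 1.7]
width: 0.003
finger_force: 1.1
```

```bash
python3 -m handwheel '[[-0.0048,-0.0031,0,0,0,0,1],[-0.0045,-0.0034,0,0,0,0,1],[-0.0042,-0.0038,0,0,0,0,1],[-0.0038,-0.0042,0,0,0,0,1],[-0.0034,-0.0045,0,0,0,0,1],[-0.0031,-0.0048,0,0,0,0,1],[-0.0026,-0.005,0,0,0,0,1],[-0.0022,-0.0053,0,0,0,0,1],[-0.0017,-0.0054,0,0,0,0,1],[-0.0012,-0.0055,0,0,0,0,1],[-0.0008,-0.0056,0,0,0,0,1],[-0.0002,-0.0057,0,0,0,0,1]]'
```

```text
time_s: 13.15
eef_pos: [0.5, 0.047, 0.0061]
orientation: [3.142, 0.0, 0.229]
wrist_force: [1.2, -2.3, 1.5]
width: -0.002
finger_force: 1.1
```

```bash
python3 -m handwheel '[[0.0002,-0.0057,0,0,0,0,1],[0.0008,-0.0056,0,0,0,0,1],[0.0012,-0.0055,0,0,0,0,1],[0.0017,-0.0054,0,0,0,0,1],[0.0022,-0.0053,0,0,0,0,1],[0.0026,-0.005,0,0,0,0,1],[0.0031,-0.0048,0,0,0,0,1],[0.0034,-0.0045,0,0,0,0,1],[0.0038,-0.0042,0,0,0,0,1],[0.0042,-0.0038,0,0,0,0,1],[0.0045,-0.0034,0,0,0,0,1],[0.0048,-0.0031,0,0,0,0,1]]'
```

```text
time_s: 14.65
eef_pos: [0.5193, 0.1091, 0.0061]
orientation: [-3.142, 0.0, 0.229]
wrist_force: [-0.6, -0.2, 1.5]
width: -0.001
finger_force: 1.1
```

Radius here is 0.0648 m, so it's still on the centre line. Last quarter:

```bash
python3 -m handwheel '[[0.005,-0.0026,0,0,0,0,1],[0.0053,-0.0022,0,0,0,0,1],[0.0054,-0.0017,0,0,0,0,1],[0.0055,-0.0012,0,0,0,0,1],[0.0056,-0.0008,0,0,0,0,1],[0.0057,-0.0002,0,0,0,0,1],[0.0057,0.0002,0,0,0,0,1],[0.0056,0.0008,0,0,0,0,1],[0.0055,0.0012,0,0,0,0,1],[0.0054,0.0017,0,0,0,0,1],[0.0053,0.0022,0,0,0,0,1],[0.005,0.0026,0,0,0,0,1]]'; python3 -m handwheel '[[0,0,0,0,0,0,1],[0,0,0,0,0,0,1],[0,0,0,0,0,0,1]]'
```

```text
time_s: 16.15
eef_pos: [0.5829, 0.1235, 0.0062]
orientation: [-3.142, -0.0, 0.229]
wrist_force: [-2.2, 0.6, 2.2]
width: -0.001
finger_force: 1.1
time_s: 16.52
eef_pos: [0.5831, 0.1235, 0.0064]
orientation: [3.141, -0.001, 0.229]
wrist_force: [0.9, -0.5, 1.1]
width: -0.001
finger_force: 0.9
```

```bash
python3 -m handwheel '[[0,0,-0.005,0,0,0,1],[0,0,-0.02,0,0,0,1],[0,0,-0.04,0,0,0,1],[0,0,-0.05,0,0,0,1],[0,0,-0.05,0,0,0,1],[0,0,-0.03,0,0,0,1],[0,0,0,0,0,0,1],[0,0,0,0,0,0,1]]'; python3 look.py w5
```

```text
time_s: 17.52
eef_pos: [0.5813, 0.1235, 0.2]
orientation: [-3.141, 0.003, 0.229]
wrist_force: [0.2, 1.1, -0.2]
width: -0.002
finger_force: 0.0
[0.58127017 0.12352573 0.20000731] [-3.14127212e+00  2.52044653e-03  2.28866552e-01] [ 0.19869421  1.09724825 -0.2043564 ] [ 9.23586642e-02  3.12515017e-01  1.47967108e+00 -2.60660646e-05
  1.35194718e+00  1.43429453e+00]
```

View pics/w5.png

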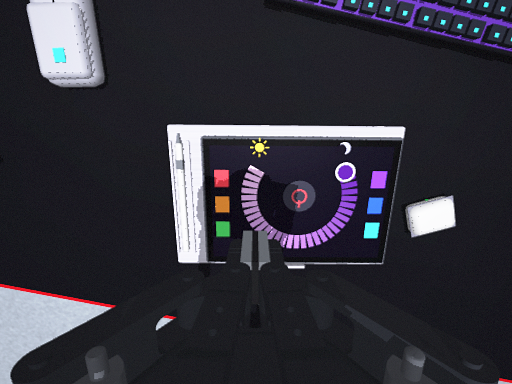

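The picture shows the stylus at (180,195), earbuds at (430,216) and everything else in place, with the arm clear. The ring is still drawn at (345,172), so the display looks like a static picture. Contact force and path were good throughout, so I'm handing in.

```bash
python3 -c "
from station import ctrl
print(ctrl.finish_job())"
```

```text
the job is handed in; nothing more can be done
None
```

I slid the shut fingertips along the whole arc, from the ring to the bright end, in one stroke at about 1–3 N and within about 1–2 mm of the centre line, then lifted clear and handed in; the ring was still drawn at the dim end afterwards, so the picture can't confirm the lighting changed.

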